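# Pack the slide carrier and click the case shut

### The job

Lay the teal slide carrier flat between the two white ribs inside the blue slide case, then swing the case's white sprung lid down and press its free edge until the catch clicks and the lid stays shut by itself. Press gently and no harder than the catch needs (the lid cracks above about 22 N), and leave the other carriers, the jars, the bottle and the tweezers where they are.

Things in the scene. Friction and masses are not known exactly. Their poses are not given: they have to be found in the camera images.
- carrier_teal_mid (a point): Centre of the teal slide carrier: a solid closed plastic block with one white end cap, 84 mm long (own x), 34 mm wide (y), 30 mm high, 70 g, so the centre is 15 mm above its underside. It is picked across its 34 mm width. It stands on the bench in one of three places among two look-alikes (red, violet).
- carrier_red_mid (a point): Centre of the red slide carrier, same size and make. A bystander: leave it where it is.
- carrier_violet_mid (a point): Centre of the violet slide carrier, same size and make. A bystander: leave it where it is.
- bed (a point): Middle of the carrier's place on the inner floor of the blue case, 6 mm above the bench, midway between two white ribs along the bed's x axis (90 mm long, 4 mm thick, 5 mm high, 46 mm apart inside: 6 mm spare on each side of a carrier, whose length goes along them, either way round). x points to the lid's hinge, away from the robot; y left along the hinge; z up.
- case: The blue case, fixed to the bench: 150 mm (x) by 170 mm (y), walls 6 mm thick, rim 40 mm above the bench, well 138 by 158 mm inside. Origin at the centre of its underside, 8 mm in +x of the bed's middle; same axes as the bed. A black catch housing, 40 mm wide, stands 30 mm out from the middle of the front (-x) wall and up to about 49 mm above the bench.
- lid_hinge (a point): Middle of the lid's hinge line, on the back (+x) rim of the case, 83 mm along +x of the bed point and 42 mm above it. Its axes are those of the bed and do not turn with the lid. The lid's underside passes through the hinge line.
- catch (a point): Nominal tip of the sprung steel catch nose, outside the middle of the case's front wall, 34 mm above bed level. The real nose and the rubber strip on the front rim, on which the lid comes hard home, sit together up to 6 mm higher or lower than this (differs from case to case, not given): the force tells when the lid is home. The strip is 2 mm past the point where the lip snaps under the nose.
- lid_edge (a point): Middle of the lid's free edge on its outer (upper) face; moves with the lid. The lid is a flat white plate, orange press mark at this edge, 162 mm from hinge to free edge, 170 mm wide, 6 mm thick. Its axes turn with the lid: x from free edge to hinge, z out of the outer face. An orange tongue under the edge carries a lip that snaps under the catch nose.
- lid (a joint): Lid angle, rad: 0 nominally shut, level, growing as it opens. Starts about upright (1.5 to 1.75) and stays there. A hinge spring lifts it: nearly shut it pushes back with 2 N at the edge; let go unlatched it springs up. The catch begins 7 mm (at the edge) before home; the push needed rises to 8 to 10 N, falls at the click, then the lid is hard home. Latched it reads -0.045 to 0.045.
- jar_teal: Stain jar, teal, 60 mm wide, 96 mm high, white screw lid; origin at the centre of its underside. A bystander: leave it standing where it is
- jar_red: Stain jar, red, 60 mm wide, 96 mm high, white screw lid; origin at the centre of its underside. A bystander: leave it standing where it is
- jar_violet: Stain jar, dark violet, 60 mm wide, 96 mm high, white screw lid; origin at the centre of its underside. A bystander: leave it standing where it is
- dropper: Amber bottle, 44 mm wide, 110 mm high, white cap; origin at the centre of its underside. A bystander.
- tweezers: Steel tweezers lying flat, 120 mm long, 13 mm wide, 7 mm thick; origin at the middle of the underside. A bystander.
- carrier_teal: The same teal carrier; origin at the centre of its underside.
Things that resemble listed ones, but are neither listed nor needed, are in the scene too. Several things look just like the carrier_teal: the one meant starts farthest to the robot's right.

How it is judged:
By the outcome, as a careful person would: the job done as asked, in the order asked, and still so for the second after the job is handed in, with the robot touching nothing.
It also fails if it takes over 61 s, if anything falls off the work surface, if the arm or the gripper's body presses on something with over 40 N, if the wrist force passes 120 N, or if a joint passes its speed limit or range.

### The arm

A 6-joint arm with a two-finger parallel gripper is mounted at the origin on the work surface. World frame = base frame: x ahead of the robot, y to its left, z up, the work surface at z = 0. Lengths are in m, angles in rad, forces in N, time in s.
With the tool pointing down it reaches from about 0.3 to 0.825 m from the base axis. Payload 5.4 kg.
Tool frame: the origin (TCP) lies at the very end of the fingers, on their centre line; the grasp point (between the pads) lies env.grasp_offset behind it (env.grasp_offset is the distance from the TCP to the grasp point, in m); z points along the fingers, y is the direction in which the jaws open and shut (so a half turn about z gives the same grasp; the last joint's range is limited). The gripper opens to 92 mm and grips with 3 to 60 N. Pads are 20 mm wide; open, the fingers measure 128 mm over their backs; the gripper's body (75 mm by 189 mm) begins 69 mm behind the grasp point.
Start: joints at [-1.333, 0.158, 1.597, -0, 1.386, -0.21], TCP at [0.249, -0.518, 0.215] pointing down, gripper open.
Joint ranges: [-2.91, 2.91], [-0.94, 2.29], [0.18, 2.7], [-1.29, 4.43], [0.17, 2.64], [-3, 3]. Speed limits (rad/s): [2.57, 2.57, 3.14, 3.14, 3.14, 3.14].

### API

Orientations are given as a unit quaternion [w, x, y, z].
In Python, from rig import env gives the robot as it stands.
- The arm moves only by the tool arm_command, never from a script. Its argument "rows" is a list of rows, each a list of 6 numbers: the shift along the tool's x, y, z in mm, then the turn, a rotation vector about the tool's x, y, z in degrees. A call has 1 to 12 rows; each row is the pose to reach, as a shift and turn from the pose measured when the call began, along the tool's axes at that moment; what a row does not reach only later rows make up. A row lasts 1/12 s, in which the tool goes at most 41.7 mm and 7.16 degrees, less where a joint would pass 70% of its speed; a pose out of reach is approached as far as the arm can. A call with a gripper value outside its range is refused whole. "claw" is the finger opening in mm, from 0 to 91.9, set as the call begins (left out, the last holds). The fingers move at their own pace and stop on an object; the grip force is fixed at half the most. Time passes only in rows, so rows that repeat a pose let the fingers close. It gives the time, the measured TCP pose, the force and the opening at its end, in the units of the state.
- env.read_state(): the state, without advancing time (a new reading comes with each control period).
- env.snapshot(name): name is "scene" or "top"; returns a dict with "img" (384x512x3 uint8, red, green, blue), "intrinsics" (3x3 intrinsics, pixels), "k1" (the pictures are not rectified: a ray, as slopes to the right and down, at radius r is drawn at 1 + k1 r^2 times it, then the intrinsics apply), "rvec" (rotation vector, rad) and "tvec" (3), from world to camera coordinates, as OpenCV has them. Camera axes: x right, y down, z forward; pixel columns grow to the right and rows downward; lengths in m; the calibration is good to about 2 mm. A picture is of the moment at which its call begins. There is no depth.
- env.job_done(): hands the job in, once; it reports no verdict.
Trained networks look in the newest picture that a camera, given by its name, has taken for a name from the list of things; names that differ only in an ending like _2 or _b are one class to them, and where a whole thing is asked for, a point or a joint stands for the part that bears it (a point fixed in the world has none). Each returns a list of dicts, best first, with "score" (0 to 1); they miss things now and then, are a little off and sometimes report something else, mostly with a low value. They report only what shows in the picture. A call takes as long as a camera call. They do not tell look-alikes from the thing itself.
- env.boxes_of(camera, query): "box" ([centre column, centre row, width, height] in pixels, round what is visible of it).
- env.outline_of(camera, query): "mask" (384x512 bool, what is visible of it) and "box" ([centre column, centre row, width, height] in pixels, round what is visible of it).
The state is a dict: "t": time; "joints": joint angles; "joint_velocities": joint speeds; "joint_torque": joint torques, N m; "tool_pos": TCP position; "tool_rot": TCP orientation; "force": force on the tool from outside, world axes, zero at the start; "moment": the same for the moment, N m; "opening": finger opening in m.
Only numpy, scipy, OpenCV 4.12 (cv2) and the standard library are available. Lean on these libraries where they do the work, as an engineer would, in place of code of your own. Each camera call takes 0.05 s, during which the arm holds its last target. There are 200 camera calls.

## Working session

There is one attempt and no reset: what is moved stays moved. The work goes in short steps, Python scripts to look and compute and a tool call to move; the robot and the scene stay as the last step left them, time stands still between calls to the robot, and variables do not carry over. Pictures are saved under pics/ and viewed, about 8 in all and at most 12, crops included, and the job is handed in when it is done.

Besides the shell and the picture viewer there is one more tool, called after ">>>" as name(argument=value, ...), one argument or row to a line, values as JSON. arm_command: Moves the arm, as the interface text tells. Its arguments: {"type":"object","properties":{"rows":{"type":"array"},"claw":{"type":"number"}},"required":["rows"]}

```bash
ls; mkdir -p pics; cat > h.py <<'E'
import numpy as np, cv2
from rig import env
def snap(c,f=None):
    s=env.snapshot(c)
    if f: cv2.imwrite(f,s["img"][:,:,::-1])
    return s
def ray(s,u,v):
    K=s["intrinsics"];x=(u-K[0,2])/K[0,0];y=(v-K[1,2])/K[1,1];a,b=x,y
    for _ in range(20):
        f=1+s["k1"]*(a*a+b*b);a,b=x/f,y/f
    R=cv2.Rodrigues(np.array(s["rvec"],float))[0];t=np.array(s["tvec"]).ravel()
    return -R.T@t,R.T@np.array([a,b,1.])
def onz(s,u,v,z):
    o,d=ray(s,u,v);return o+d*(z-o[2])/d[2]
def proj(s,P):
    P=np.atleast_2d(P);R=cv2.Rodrigues(np.array(s["rvec"],float))[0]
    return cv2.projectPoints(P.astype(float),np.array(s["rvec"],float),np.array(s["tvec"],float),s["intrinsics"],np.array([s["k1"],0,0,0.]))[0][:,0]
E
python3 - <<'E'
from h import *
S={}
for c in("scene","top"):
    s=snap(c,f"pics/{c}0.png")
    print(c,ray(s,256,192),s["k1"],s["intrinsics"][0,0])
    for q in("carrier_teal","case","lid","catch","bed","carrier_red_mid"):
        for r in env.boxes_of(c,q)[:5]: print(q,round(r["score"],2),np.round(r["box"]),np.round(onz(s,r["box"][0],r["box"][1],.03),3))
print(env.grasp_offset,env.read_state())
E
```

```text
pics
scene (array([ 1.45809585, -0.00435747,  0.66551265]), array([-0.83187122,  0.03293575, -0.55406928])) -0.009424478593378551 379.7637596612494
carrier_teal 0.56 [227. 173.  26.  14.] [ 0.39  -0.059  0.03 ]
carrier_teal 0.55 [192. 193.  14.  20.] [ 0.508 -0.159  0.03 ]
case 0.83 [273. 193.  66.  78.] [0.512 0.085 0.03 ]
lid 0.69 [273. 188.  67.  65.] [0.483 0.087 0.03 ]
lid 0.22 [194. 195.  13.  22.] [ 0.518 -0.153  0.03 ]
catch 0.57 [275. 196.  68.  75.] [0.526 0.088 0.03 ]
bed 0.88 [276. 196.  73.  70.] [0.526 0.091 0.03 ]
carrier_red_mid 0.9 [123. 194.  27.  19.] [ 0.512 -0.363  0.03 ]
carrier_red_mid 0.32 [276. 196.  70.  71.] [0.524 0.091 0.03 ]
top (array([0.4551784 , 0.01882057, 0.96421135]), array([ 0.06866174,  0.02613279, -0.99740721])) -0.06331582710700692 358.8127823280395
carrier_teal 0.83 [246. 263.  30.  28.] [0.337 0.075 0.03 ]
carrier_teal 0.79 [300. 255.  32.  22.] [ 0.353 -0.066  0.03 ]
carrier_teal 0.61 [332. 204.  15.  30.] [ 0.482 -0.153  0.03 ]
case 0.71 [240. 171.  80.  91.] [0.575 0.084 0.03 ]
lid 0.83 [240. 141.  75.  25.] [0.656 0.081 0.03 ]
catch 0.57 [241. 172.  79.  92.] [0.573 0.082 0.03 ]
bed 0.83 [240. 171.  77.  92.] [0.575 0.083 0.03 ]
carrier_red_mid 0.85 [411. 201.  22.  34.] [ 0.484 -0.36   0.03 ]
0.0187 {'t': 0.7, 'joints': array([-1.33309647e+00,  1.58363783e-01,  1.59701070e+00,  2.83072309e-06,
        1.38619955e+00, -2.10104637e-01]), 'joint_velocities': array([-0.00274122,  0.00039671, -0.00195949,  0.00036671,  0.00166491,
        0.00103294]), 'joint_torque': array([-1.36783012e-03, -3.85496128e+01, -3.22299600e+01,  7.00700074e-02,
        3.07826721e-02,  8.81672975e-06]), 'tool_pos': array([ 0.24894286, -0.51829691,  0.21461614]), 'tool_rot': array([9.28836501e-06, 9.75038492e-01, 2.22035894e-01, 1.51961529e-06]), 'force': array([ 0.13742707,  0.17854193, -0.24810725]), 'moment': array([-0.02023661, -0.01349343,  0.00745418]), 'opening': 0.091990616796159}
```

```bash
python3 -c "
import cv2,numpy as np
a=cv2.imread('pics/scene0.png');b=cv2.imread('pics/top0.png')
cv2.imwrite('pics/s.png',cv2.resize(a,(800,600),interpolation=3));cv2.imwrite('pics/t.png',cv2.resize(b,(800,600),interpolation=3))"
```

```text
(no output)
```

View pics/s.png

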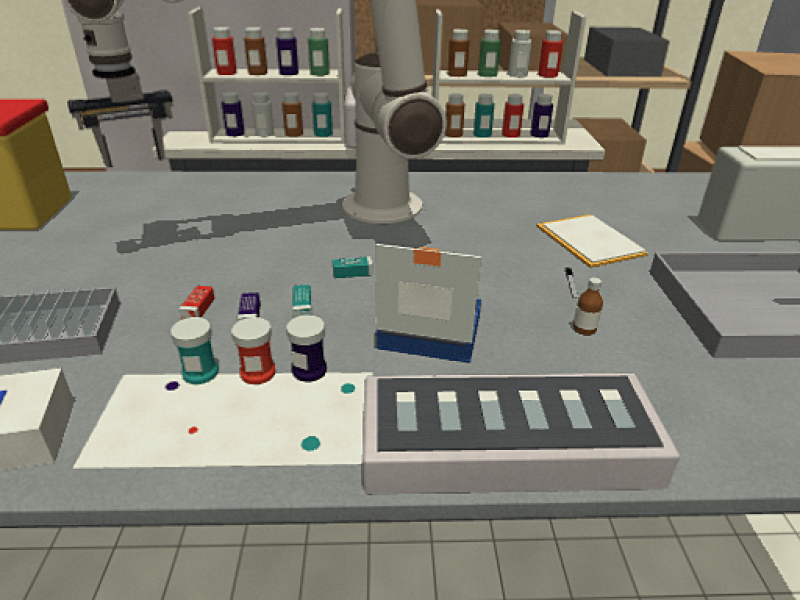

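View pics/t.png

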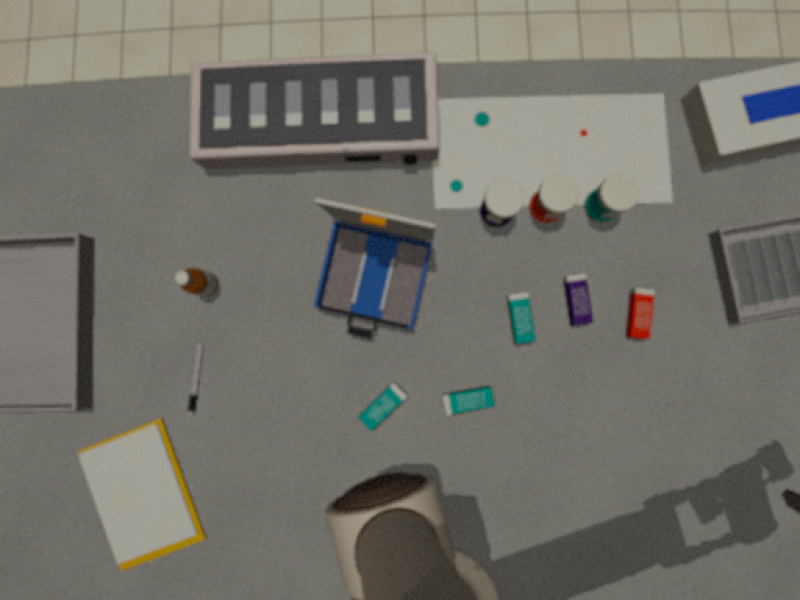

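The scene view shows the lid upright on the blue case at about (425,300) and teal carriers at (302,297) and (350,267). The top view (800×600) shows three teal carriers, at (522,319), (469,400) and (383,407). The rightmost, at (522,319), is the target. The bed is the blue strip at (378,275), running between the white ribs.

```bash
cat > fit.py <<'E'
from h import *
from scipy.optimize import minimize
def hullmask(s,P,up=4):
    p=proj(s,P)*up; m=np.zeros((384*up,512*up),np.uint8)
    cv2.fillConvexPoly(m,cv2.convexHull(np.round((p+.5)*up*0+p).astype(np.int32)),1);return m
def boxpts(x,y,a,L,W,z0,z1):
    c,s_=np.cos(a),np.sin(a)
    return [[x+c*i*L/2-s_*j*W/2,y+s_*i*L/2+c*j*W/2,z] for i in(-1,1) for j in(-1,1) for z in(z0,z1)]
def fit(views,x0,L,W,z0,z1):
    ms=[(s,cv2.resize(m.astype(np.float32),None,fx=4,fy=4,interpolation=1)>.5) for s,m in views]
    def f(p):
        r=0
        for s,m in ms:
            h=hullmask(s,boxpts(p[0]/100,p[1]/100,p[2]/10,L,W,z0,z1))>0
            r+=1-(h&m).sum()/(h|m).sum()
        return r
    b=None
    for a in x0[2]:
        q=minimize(f,[x0[0]*100,x0[1]*100,a*10],method="Nelder-Mead",options=dict(initial_simplex=np.array([[x0[0]*100,x0[1]*100,a*10]]*4)+np.vstack([np.zeros(3),np.eye(3)*[.8,.8,2]])))
        if b is None or q.fun<b.fun:b=q
    return b.x/[100,100,10],b.fun
E
cat > m1.py <<'E'
from fit import *
s=snap("top")
o=[r for r in env.outline_of("top","carrier_teal") if abs(r["box"][0]-333)<8 and abs(r["box"][1]-204)<8]
print([ (r["score"],r["mask"].sum()) for r in o])
if o:
    c=fit([(s,o[0]["mask"])],(.482,-.153,(-.2,.2)),.084,.034,0,.03);print("carrier top",c)
sc=snap("scene")
o2=[r for r in env.outline_of("scene","carrier_teal") if abs(r["box"][0]-192)<6]
if o2: print("carrier scene only",fit([(sc,o2[0]["mask"])],(.482,-.153,(-.2,.2)),.084,.034,0,.03))
if o and o2: print("both",fit([(s,o[0]["mask"]),(sc,o2[0]["mask"])],(.482,-.153,(-.2,.2)),.084,.034,0,.03))
hsv=cv2.cvtColor(s["img"],cv2.COLOR_RGB2HSV)
m=cv2.inRange(hsv,(100,120,30),(125,255,255));m[:,:195]=0;m[:,285:]=0;m[:125]=0;m[215:]=0
n,l,st,_=cv2.connectedComponentsWithStats(m)
k=np.isin(l,[i for i in range(1,n) if st[i,4]>15])
pts=np.argwhere(k)[:,::-1].astype(np.int32)
h=cv2.convexHull(pts);M=np.zeros((384,512),np.uint8);cv2.fillConvexPoly(M,h,1)
g=fit([(s,M)],(.57,.085,(-.3,-.2,.2)),.150,.170,0,.04);print("case",g)
im=s["img"][:,:,::-1].copy();im=cv2.resize(im,None,fx=5,fy=5,interpolation=2)
def dr(P,col):
    p=((proj(s,P)+.5)*5-.5)
    for i in range(len(p)): cv2.line(im,tuple(np.round(p[i]).astype(int)),tuple(np.round(p[(i+1)%len(p)]).astype(int)),col,1)
x,y,a=g[0];C=np.array([np.cos(a),np.sin(a)]);B=np.array([x,y])-.008*C
dr(np.array(boxpts(x,y,a,.15,.17,.04,.04))[[0,2,6,4]],(0,255,255))
dr(np.array(boxpts(x,y,a,.138,.158,.04,.04))[[0,2,6,4]],(0,255,0))
for w,t in((.046,.011),(.054,.011)): dr(np.array(boxpts(*B,a,.09,w,t,t))[[0,2,6,4]],(0,0,255))
if o: dr(np.array(boxpts(*c[0],.084,.034,.03,.03))[[0,2,6,4]],(0,0,255))
cv2.imwrite("pics/ov.png",im[560:1160,990:1790])
print("bed",B)
E
python3 m1.py
```

```text
[(0.94, np.int64(461))]
carrier top (array([ 0.48306843, -0.15964183,  0.12249167]), np.float64(0.09164892951045445))
carrier scene only (array([ 0.47718765, -0.15964024,  0.10993791]), np.float64(0.16425438596491226))
both (array([ 0.48306093, -0.15897357,  0.12208325]), np.float64(0.2674465767324088))
case (array([ 0.56213986,  0.08635433, -0.25017314]), np.float64(0.025845323148849353))
bed [0.5543889 0.0883349]
```

View pics/ov.png

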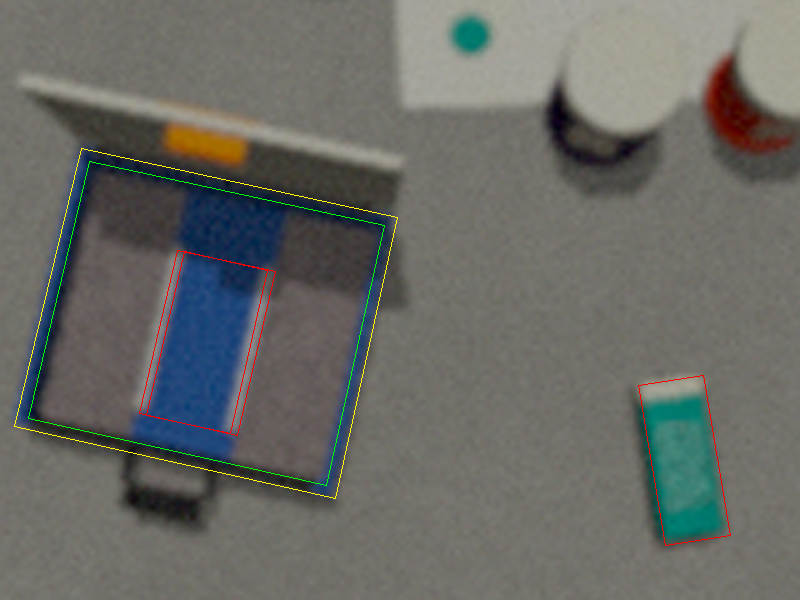

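The overlay fits the case rim, the ribs and the target carrier. Next I'll work out the move numbers.

```bash
cat > go.py <<'E'
from h import *
from scipy.spatial.transform import Rotation as Ro
import sys
def delta(pos,yaw,pitch=0):  # tool down, tool x at world yaw (deg); pitch: extra turn about tool y
    s=env.read_state();q=s["tool_rot"];R=Ro.from_quat([q[1],q[2],q[3],q[0]])
    T=Ro.from_euler("z",yaw,degrees=True)*Ro.from_euler("x",180,degrees=True)*Ro.from_euler("y",pitch,degrees=True)
    return np.r_[R.inv().apply(np.array(pos)-s["tool_pos"])*1000,(R.inv()*T).as_rotvec(degrees=True)].round(1)
if __name__=="__main__":
    a=[float(v) for v in sys.argv[1:]]
    print(delta(a[:3],*a[3:])); s=env.read_state();print(s["t"],s["tool_pos"].round(4),s["force"].round(2),s["opening"])
E
python3 go.py .483 -.1592 .215 7; python3 go.py .483 -.1592 .08 7
```

```text
[ 366.5 -222.3   -0.4   -0.    -0.    18.7]
0.9 [ 0.249  -0.5183  0.2146] [-0.3  -0.17 -0.74] 0.09213109820702771
[ 366.5 -222.3  134.6   -0.    -0.    18.7]
0.9 [ 0.249  -0.5183  0.2146] [-0.3  -0.17 -0.74] 0.09213109820702771
```

>>> arm_command(
  rows=[
    [37, -22, 0, 0, 0, 5],
    [73, -44, 0, 0, 0, 10],
    [110, -67, 0, 0, 0, 15],
    [147, -89, 0, 0, 0, 18.7],
    [183, -111, 0, 0, 0, 18.7],
    [220, -133, 0, 0, 0, 18.7],
    [257, -156, 0, 0, 0, 18.7],
    [293, -178, 0, 0, 0, 18.7],
    [330, -200, 0, 0, 0, 18.7],
    [366.5, -222.3, 20, 0, 0, 18.7],
    [366.5, -222.3, 60, 0, 0, 18.7],
    [366.5, -222.3, 100, 0, 0, 18.7],
  ],
  claw=76,
)

```text
t: 1.9
tool_pos: [0.4864, -0.1577, 0.1202]
tool_rot: [0.002, 0.998, 0.063, 0.003]
force: [0.6, -0.2, -1.0]
opening: 0.0758
```

```bash
python3 go.py .483 -.1592 .009 7; python3 - <<'E'
from h import *
s=snap("scene")
im=cv2.resize(s["img"][130:250,120:280,::-1],(800,600),interpolation=2);cv2.imwrite("pics/a.png",im)
E
```

```text
[ -4.2   0.7 111.1   0.2  -0.3   0.2]
1.9 [ 0.4864 -0.1577  0.1202] [ 0.61 -0.23 -0.98] 0.07575953819328907
```

View pics/a.png

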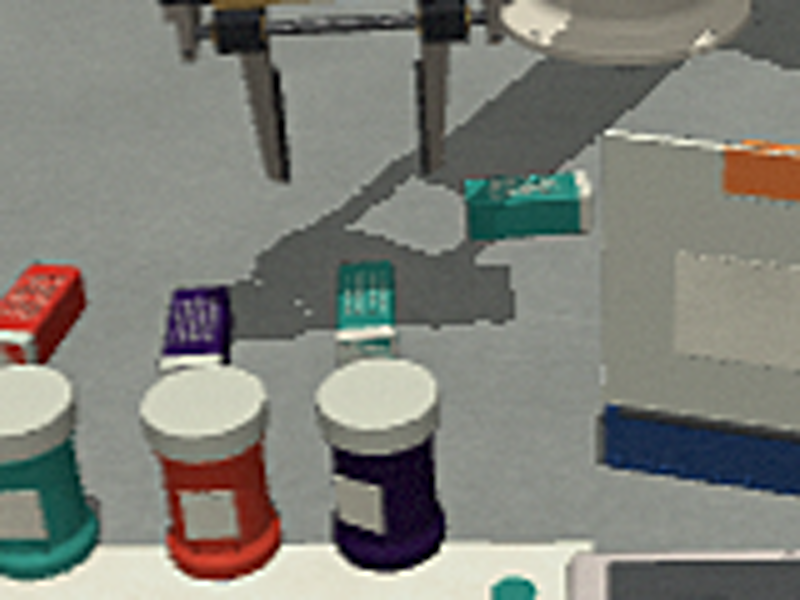

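The gripper's fingers, at (275,175) and (430,170) in the crop, are above the carrier at (365,300), and the space around it is clear. Lowering now.

>>> arm_command(
  rows=[
    [-4.2, 0.7, 30, 0.2, -0.3, 0.2],
    [-4.2, 0.7, 60, 0.2, -0.3, 0.2],
    [-4.2, 0.7, 85, 0.2, -0.3, 0.2],
    [-4.2, 0.7, 103, 0.2, -0.3, 0.2],
    [-4.2, 0.7, 111, 0.2, -0.3, 0.2],
    [-4.2, 0.7, 111, 0.2, -0.3, 0.2],
    [-4.2, 0.7, 111, 0.2, -0.3, 0.2],
  ],
)

```text
t: 2.53
tool_pos: [0.4724, -0.1549, 0.0008]
tool_rot: [-0.006, 0.998, 0.06, -0.01]
force: [-12.1, 7.0, 19.8]
opening: 0.0761
```

>>> arm_command(
  rows=[
    [0, 0, 0, 0, 0, 0],
    [0, 0, 0, 0, 0, 0],
    [0, 0, 0, 0, 0, 0],
    [0, 0, 0, 0, 0, 0],
    [0, 0, 0, 0, 0, 0],
    [0, 0, 0, 0, 0, 0],
    [0, 0, 0, 0, 0, 0],
    [0, 0, 0, 0, 0, 0],
  ],
  claw=20,
)

```text
t: 3.2
tool_pos: [0.4726, -0.1551, 0.0009]
tool_rot: [-0.006, 0.998, 0.06, -0.01]
force: [-1.1, -0.9, 2.4]
opening: 0.0339
```

>>> arm_command(
  rows=[
    [0, 0, -20, 0, 0, 0],
    [0, 0, -50, 0, 0, 0],
    [0, 0, -85, 0, 0, 0],
    [0, 0, -110, 0, 0, 0],
    [0, 0, -110, 0, 0, 0],
    [0, 0, -110, 0, 0, 0],
  ],
)

```text
t: 3.7
tool_pos: [0.4757, -0.1568, 0.112]
tool_rot: [-0.005, 0.998, 0.06, -0.009]
force: [0.4, 0.3, -1.2]
opening: 0.0342
```

```bash
python3 go.py .5544 .0883 .119 -14.33; python3 - <<'E'
from h import *
a=snap("scene")["img"];b=snap("top")["img"]
im=np.hstack([cv2.resize(a[100:240,150:270],(400,466),interpolation=2),cv2.resize(b[140:280,260:380],(400,466),interpolation=2)])[:,:,::-1];cv2.imwrite("pics/b.png",im)
E
```

```text
[ 107.4 -233.9   -6.    -0.5    1.1   21.2]
3.7 [ 0.4757 -0.1568  0.112 ] [ 0.4   0.29 -1.18] 0.034216702357375325
```

View pics/b.png

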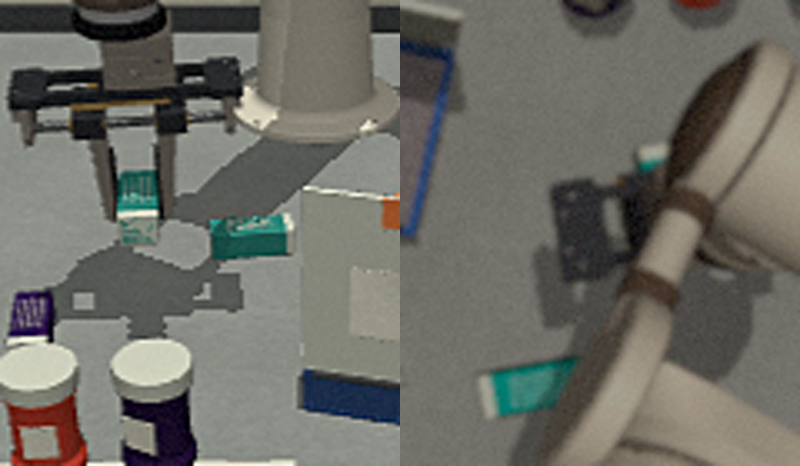

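The carrier is held, at (138,205) in the crop, but the descent overshot. The TCP ended near z = 1 mm and about 10 mm off along the carrier. Held that low, the fingertips would hit the ribs. I'll set the carrier back down, regrip it higher and centred, and allow settling rows.

>>> arm_command(
  rows=[
    [0, 0, 20, 0, 0, 0],
    [0, 0, 40, 0, 0, 0],
    [0, 0, 60, 0, 0, 0],
    [0, 0, 80, 0, 0, 0],
    [0, 0, 92, 0, 0, 0],
    [0, 0, 100, 0, 0, 0],
    [0, 0, 104, 0, 0, 0],
    [0, 0, 107, 0, 0, 0],
    [0, 0, 109, 0, 0, 0],
    [0, 0, 110, 0, 0, 0],
    [0, 0, 110, 0, 0, 0],
    [0, 0, 110, 0, 0, 0],
  ],
)

```text
t: 4.8
tool_pos: [0.4705, -0.1537, 0.0009]
tool_rot: [-0.008, 0.998, 0.06, -0.013]
force: [-9.4, 4.8, 13.7]
opening: 0.0338
```

```bash
python3 go.py .4726 -.1551 .001 7; python3 go.py .483 -.1586 .010 7
```

```text
[ 1.9  1.6 -0.1 -1.   1.4 -0.1]
4.8 [ 0.4705 -0.1537  0.0009] [-9.41  4.81 13.68] 0.03380704563007992
[11.6  6.2 -9.5 -1.   1.4 -0.1]
4.8 [ 0.4705 -0.1537  0.0009] [-9.41  4.81 13.68] 0.03380704563007992
```

>>> arm_command(
  rows=[
    [0, 0, 0, 0, 0, 0],
    [0, 0, 0, 0, 0, 0],
    [0, 0, 0, 0, 0, 0],
    [0, 0, -3, 0, 0, 0],
    [0, 0, -6, -0.5, 0.7, 0],
    [6, 3, -9.5, -1, 1.4, 0],
    [11.6, 6.2, -9.5, -1, 1.4, 0],
    [11.6, 6.2, -9.5, -1, 1.4, 0],
    [11.6, 6.2, -9.5, -1, 1.4, 0],
    [11.6, 6.2, -9.5, -1, 1.4, 0],
  ],
  claw=56,
)

```text
t: 5.63
tool_pos: [0.483, -0.1586, 0.0099]
tool_rot: [0.0, 0.998, 0.061, 0.0]
force: [0.5, -0.1, -0.3]
opening: 0.056
```

```bash
python3 go.py .483 -.1586 .010 7;  python3 -c "
from h import *;print(env.read_state()['joints'].round(3))"
```

```text
[ 0.   0.  -0.1  0.  -0.  -0.1]
5.6333 [ 0.483  -0.1586  0.0099] [ 0.51 -0.11 -0.32] 0.05604672429234506
[-0.555  0.257  1.93  -0.     0.954  0.894]
```

>>> arm_command(
  rows=[
    [0, 0, 0, 0, 0, 0],
    [0, 0, 0, 0, 0, 0],
    [0, 0, 0, 0, 0, 0],
    [0, 0, 0, 0, 0, 0],
    [0, 0, 0, 0, 0, 0],
    [0, 0, 0, 0, 0, 0],
    [0, 0, 0, 0, 0, 0],
  ],
  claw=20,
)

```text
t: 6.22
tool_pos: [0.4829, -0.1586, 0.0099]
tool_rot: [0.0, 0.998, 0.06, -0.0]
force: [-0.5, -0.3, -1.3]
opening: 0.0338
```

>>> arm_command(
  rows=[
    [0, 0, -20, 0, 0, 0],
    [0, 0, -50, 0, 0, 0],
    [0, 0, -85, 0, 0, 0],
    [0, 0, -110, 0, 0, 0],
    [0, 0, -120, 0, 0, 0],
    [0, 0, -120, 0, 0, 0],
    [0, 0, -120, 0, 0, 0],
  ],
)

```text
t: 6.8
tool_pos: [0.4826, -0.1584, 0.129]
tool_rot: [-0.0, 0.998, 0.06, -0.0]
force: [-0.7, -0.2, -1.2]
opening: 0.0337
```

```bash
python3 go.py .5544 .0883 .130 -14.33; python3 - <<'E'
from fit import *
s=snap("scene")
T=env.read_state();print(T["tool_pos"])
for r in env.outline_of("scene","carrier_teal"):
    print(r["score"],r["box"],r["mask"].sum())
o=[r for r in env.outline_of("scene","carrier_teal") if abs(r["box"][0]-192)<10]
z=T["tool_pos"][2]-.01
if o: print(fit([(s,o[0]["mask"])],(.482,-.157,(.05,.2)),.084,.034,z,z+.03))
im=cv2.resize(s["img"],None,fx=6,fy=6,interpolation=2)[:,:,::-1].copy()
p=(proj(s,boxpts(T["tool_pos"][0],T["tool_pos"][1],.122,.084,.034,z,z+.03))+.5)*6
for q in p: cv2.circle(im,tuple(np.round(q).astype(int)),3,(0,0,255),-1)
cv2.imwrite("pics/c.png",im[660:1260,900:1500])
E
```

```text
[ 101.1 -236.3   -1.    -0.     0.    21.3]
6.8 [ 0.4826 -0.1584  0.129 ] [-0.68 -0.16 -1.24] 0.0336952456632796
[ 0.48181387 -0.15796013  0.12791398]
0.81 [226.2, 173.2, 27.6, 13.3] 329
0.49 [189.0, 159.0, 16.8, 22.8] 252
(array([ 0.48312392, -0.15824335,  0.13649852]), np.float64(0.12253397632617269))
```

View pics/c.png

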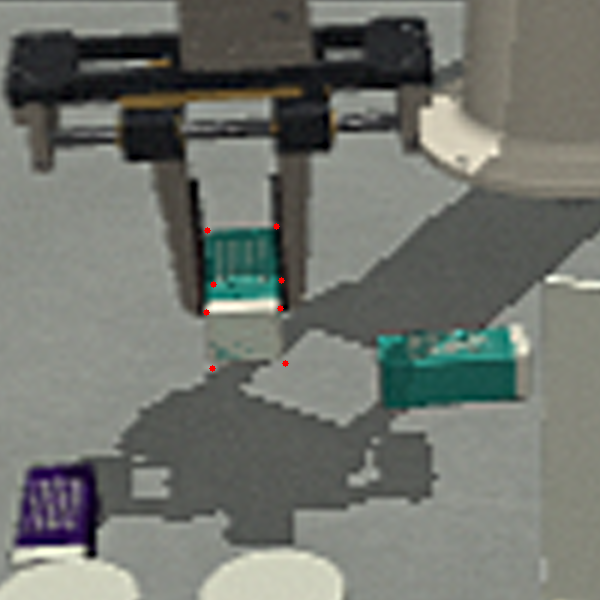

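The held carrier, at (245,295) in the crop, matches the projected box within about 1 mm, so it is centred and level. Moving it over the bed.

>>> arm_command(
  rows=[
    [10, -23, -3, 0, 0, 3],
    [20, -47, -3, 0, 0, 6],
    [30, -71, -3, 0, 0, 9],
    [40, -95, -3, 0, 0, 12],
    [50, -118, -3, 0, 0, 15],
    [61, -142, -3, 0, 0, 18],
    [71, -165, -3, 0, 0, 21.3],
    [81, -189, -3, 0, 0, 21.3],
    [91, -213, -3, 0, 0, 21.3],
    [101, -236, -3, 0, 0, 21.3],
    [101, -236, -3, 0, 0, 21.3],
    [101, -236, -3, 0, 0, 21.3],
  ],
)

```text
t: 7.95
tool_pos: [0.5522, 0.0895, 0.1289]
tool_rot: [-0.001, 0.992, -0.124, -0.004]
force: [0.4, -0.2, 0.2]
opening: 0.0333
```

>>> arm_command(
  rows=[
    [0, 0, 0, 0, 0, 0],
    [0, 0, 0, 0, 0, 0],
  ],
)

```text
t: 8.12
tool_pos: [0.5513, 0.0886, 0.1277]
tool_rot: [-0.0, 0.992, -0.124, -0.005]
force: [-0.0, -0.3, -0.7]
opening: 0.0342
```

```bash
python3 go.py .5544 .0883 .022 -14.33; python3 go.py .5544 .0883 .016 -14.33
```

```text
[  4.1  -0.6 105.7   0.    0.5   0. ]
8.1167 [0.5513 0.0886 0.1277] [-0.03 -0.34 -0.7 ] 0.034219852048124236
[  4.1  -0.6 111.7   0.    0.5   0. ]
8.1167 [0.5513 0.0886 0.1277] [-0.03 -0.34 -0.7 ] 0.034219852048124236
```

>>> arm_command(
  rows=[
    [4, -0.6, 15, 0, 0.5, 0],
    [4, -0.6, 30, 0, 0.5, 0],
    [4, -0.6, 45, 0, 0.5, 0],
    [4, -0.6, 60, 0, 0.5, 0],
    [4, -0.6, 75, 0, 0.5, 0],
    [4, -0.6, 87, 0, 0.5, 0],
    [4, -0.6, 95, 0, 0.5, 0],
    [4, -0.6, 98, 0, 0.5, 0],
    [4, -0.6, 98, 0, 0.5, 0],
    [4, -0.6, 98, 0, 0.5, 0],
    [4, -0.6, 98, 0, 0.5, 0],
  ],
)

```text
t: 9.03
tool_pos: [0.5553, 0.0883, 0.0307]
tool_rot: [0.0, 0.992, -0.124, 0.001]
force: [-1.1, -0.6, -1.1]
opening: 0.0334
```

```bash
python3 go.py .5544 .0883 .017 -14.33; python3 - <<'E'
from fit import *
s=snap("top");T=env.read_state()
im=cv2.resize(s["img"],None,fx=7,fy=7,interpolation=2)[:,:,::-1].copy()
z=T["tool_pos"][2]-.009
for P,c in((boxpts(.5544,.0883,-.25,.084,.034,z,z+.03),(0,0,255)),(boxpts(.5544,.0883,-.25,.09,.046,.011,.011),(0,255,255))):
    for q in (proj(s,P)+.5)*7: cv2.circle(im,tuple(np.round(q).astype(int)),3,c,-1)
cv2.imwrite("pics/d.png",im[900:1500,1350:2100])
E
```

```text
[-0.9  0.2 13.7  0.  -0.1  0. ]
9.0333 [0.5553 0.0883 0.0307] [-1.06 -0.64 -1.12] 0.033444838023304294
```

View pics/d.png

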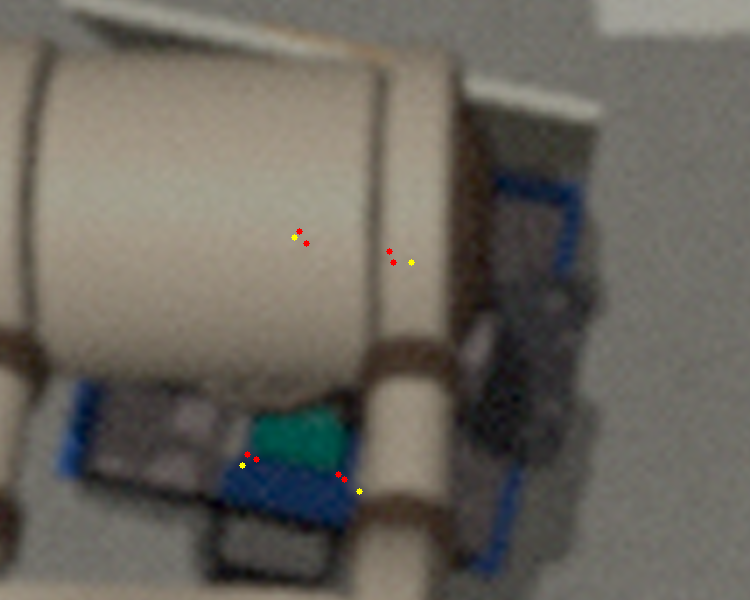

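The carrier is above the strip between the ribs: its near end is at about (300,460) in the crop, where it was predicted. Lowering gently.

>>> arm_command(
  rows=[
    [-1, 0, 3, 0, 0, 0],
    [-1, 0, 6, 0, 0, 0],
    [-1, 0, 9, 0, 0, 0],
    [-1, 0, 11, 0, 0, 0],
    [-1, 0, 13, 0, 0, 0],
    [-1, 0, 14, 0, 0, 0],
    [-1, 0, 14, 0, 0, 0],
    [-1, 0, 14, 0, 0, 0],
  ],
)

```text
t: 9.75
tool_pos: [0.5543, 0.0885, 0.0166]
tool_rot: [0.0, 0.992, -0.124, 0.0]
force: [-0.5, -0.2, 0.4]
opening: 0.0339
```

>>> arm_command(
  rows=[
    [0, 0, 0.5, 0, 0, 0],
    [0, 0, 1, 0, 0, 0],
    [0, 0, 1, 0, 0, 0],
    [0, 0, 1, 0, 0, 0],
  ],
)

```text
t: 10.08
tool_pos: [0.5545, 0.0885, 0.0158]
tool_rot: [0.0, 0.992, -0.124, 0.001]
force: [0.6, -0.8, 0.9]
opening: 0.0336
```

>>> arm_command(
  rows=[
    [0, 0, 0.5, 0, 0, 0],
    [0, 0, 1, 0, 0, 0],
    [0, 0, 1, 0, 0, 0],
    [0, 0, 1, 0, 0, 0],
  ],
)

```text
t: 10.42
tool_pos: [0.5545, 0.0885, 0.0157]
tool_rot: [0.0, 0.992, -0.124, 0.0]
force: [-3.2, -0.4, 8.1]
opening: 0.0335
```

Contact is made, with 8 N of support force. Releasing and rising straight up.

>>> arm_command(
  rows=[
    [0, 0, -0.5, 0, 0, 0],
    [0, 0, -0.5, 0, 0, 0],
    [0, 0, -0.5, 0, 0, 0],
    [0, 0, -0.5, 0, 0, 0],
    [0, 0, -6, 0, 0, 0],
    [0, 0, -16, 0, 0, 0],
    [0, 0, -36, 0, 0, 0],
    [0, 0, -66, 0, 0, 0],
    [0, 0, -100, 0, 0, 0],
    [0, 0, -135, 0, 0, 0],
    [0, 0, -150, 0, 0, 0],
    [0, 0, -150, 0, 0, 0],
  ],
  claw=48,
)

```text
t: 11.42
tool_pos: [0.5579, 0.0885, 0.1721]
tool_rot: [-0.0, 0.992, -0.124, 0.006]
force: [0.4, -0.5, -0.6]
opening: 0.0477
```

>>> arm_command(
  rows=[
    [0, 0, -35, 0, 0, 0],
    [0, 0, -70, 0, 0, 0],
    [-4, 25, -90, 0, 0, 0],
    [-9, 55, -95, 0, 0, 0],
    [-15, 88, -95, 0, 0, 0],
    [-21, 120, -95, 0, 0, 0],
    [-27, 153, -95, 0, 0, 0],
    [-33, 185, -95, 0, 0, 0],
    [-39, 220, -95, 0, 0, 0],
    [-45, 255, -95, 0, 0, 0],
    [-45, 259, -95, 0, 0, 0],
  ],
  claw=0,
)

```text
t: 12.33
tool_pos: [0.4469, -0.1551, 0.265]
tool_rot: [0.0, 0.992, -0.127, 0.005]
force: [0.1, 0.2, -0.4]
opening: 0.0005
```

```bash
cat > m2.py <<'E'
from fit import *
print(env.read_state()["tool_pos"])
s=snap("top");sc=snap("scene")
for r in env.outline_of("top","carrier_teal"):
    print(r["score"],r["box"])
    if np.hypot(r["box"][0]-241,r["box"][1]-176)<15: print(fit([(s,r["mask"])],(.554,.088,(-.3,-.2)),.084,.034,.006,.036))
C=np.array([np.cos(-.25),np.sin(-.25),0]);Y=np.array([-C[1],C[0],0]);Z=np.array([0,0,1.])
H=np.array([.5544,.0883,.006])+.083*C+.042*Z
def lid(th): # outer face corners
    e=-C*np.cos(th)+Z*np.sin(th);n=C*np.sin(th)+Z*np.cos(th)
    return [H+e*r+n*t+Y*j*.085 for r in(0,.162) for t in(0,.006) for j in(-1,1)]
best=[]
o=env.outline_of("scene","lid");print([(r["score"],r["box"]) for r in o])
m=o[0]["mask"];
from scipy.ndimage import zoom
M=cv2.resize(m.astype(np.float32),None,fx=4,fy=4)>.5
for th in np.arange(1.4,1.85,.01):
    h=hullmask(sc,lid(th))>0;best.append(((h&M).sum()/(h|M).sum(),th))
print(sorted(best)[-3:])
th=max(best)[1]
im=cv2.resize(s["img"],None,fx=6,fy=6,interpolation=2)[:,:,::-1].copy();im2=cv2.resize(sc["img"],None,fx=4,fy=4,interpolation=2)[:,:,::-1].copy()
for q in (proj(s,boxpts(.5544,.0883,-.25,.084,.034,.036,.036))+.5)*6: cv2.circle(im,tuple(np.round(q).astype(int)),2,(0,0,255),-1)
for q in (proj(sc,lid(th))+.5)*4: cv2.circle(im2,tuple(np.round(q).astype(int)),2,(0,0,255),-1)
for q in (proj(s,lid(th))+.5)*6: cv2.circle(im,tuple(np.round(q).astype(int)),2,(0,0,255),-1)
cv2.imwrite("pics/e.png",np.hstack([im[730:1300,1180:1700],im2[570:1140,940:1220]]))
E
python3 m2.py
```

```text
[ 0.44692859 -0.155082    0.26495379]
0.92 [299.7, 256.6, 31.8, 19.7]
0.84 [245.1, 263.1, 28.6, 30.8]
0.55 [237.6, 180.8, 17.9, 32.5]
(array([ 0.55409287,  0.08708438, -0.22419919]), np.float64(0.07923201730665219))
[(0.6, [273.1, 187.2, 66.0, 66.8])]
[(np.float64(0.9651337693724754), np.float64(1.52)), (np.float64(0.9653942564896284), np.float64(1.5)), (np.float64(0.9655491913746631), np.float64(1.51))]
```

View pics/e.png

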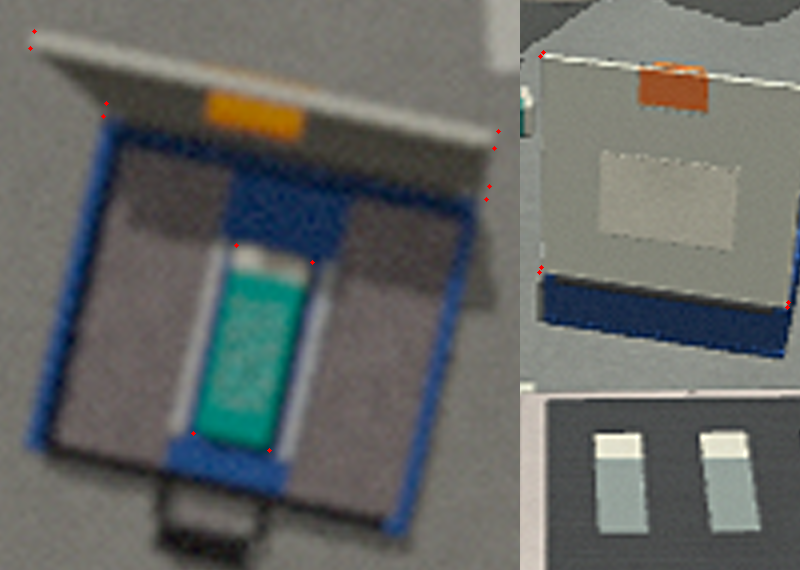

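The carrier, at (250,350) in the crop, lies flat and aligned between both white ribs. The fit puts it within 1.2 mm of the bed middle. The lid model at θ≈1.52 matches both pictures. Next I'll go behind the lid.

```bash
cat > arc.py <<'E'
from go import *
C=np.array([np.cos(-.25),np.sin(-.25),0]);Z=np.array([0,0,1.])
H=np.array([.5544,.0883,.006])+.083*C+.042*Z
def P(th,off=0):
    r=.150 if th>.5 else .150+.012*(.5-th)/.5
    return H+C*(-r*np.cos(th)+.006*np.sin(th)+.010+off)+Z*(r*np.sin(th)+.006*np.cos(th))
if __name__=="__main__":
    for a in sys.argv[1:]: print(a,P(float(a)).round(4),delta(P(float(a)),-14.33).tolist())
E
python3 go.py .6784 .0567 .265 -14.33;python3 go.py .6784 .0567 .185 -14.33
```

```text
[ 1.710e+02 -2.571e+02  3.000e+00 -2.000e-01 -6.000e-01  1.000e-01]
12.5333 [ 0.4494 -0.1504  0.2655] [ 0.11 -0.   -0.  ] 0.0002914538090356619
[ 1.701e+02 -2.569e+02  8.300e+01 -2.000e-01 -6.000e-01  1.000e-01]
12.5333 [ 0.4494 -0.1504  0.2655] [ 0.11 -0.   -0.  ] 0.0002914538090356619
```

>>> arm_command(
  rows=[
    [28, -25, -8, 0, -0.6, 0],
    [56, -50, -8, 0, -0.6, 0],
    [80, -75, -8, 0, -0.6, 0],
    [104, -100, -8, 0, -0.6, 0],
    [124, -125, -8, 0, -0.6, 0],
    [142, -152, -8, 0, -0.6, 0],
    [156, -180, -8, 0, -0.6, 0],
    [165, -208, -8, 0, -0.6, 0],
    [170, -235, -8, 0, -0.6, 0],
    [170, -257, -5, 0, -0.6, 0],
    [170, -257, 0, 0, -0.6, 0],
    [170, -257, 0, 0, -0.6, 0],
  ],
)

```text
t: 13.53
tool_pos: [0.6767, 0.0599, 0.266]
tool_rot: [-0.001, 0.993, -0.122, -0.001]
force: [-0.3, -0.6, -0.1]
opening: 0.0001
```

```bash
python3 go.py .6784 .0567 .185 -14.33
```

```text
[ 2.6  2.9 81.  -0.1  0.2  0.3]
13.5333 [0.6767 0.0599 0.266 ] [-0.31 -0.64 -0.05] 0.00013939304986630425
```

>>> arm_command(
  rows=[
    [2.6, 2.9, 16, 0, 0.2, 0.3],
    [2.6, 2.9, 34, 0, 0.2, 0.3],
    [2.6, 2.9, 52, 0, 0.2, 0.3],
    [2.6, 2.9, 66, 0, 0.2, 0.3],
    [2.6, 2.9, 76, 0, 0.2, 0.3],
    [2.6, 2.9, 81, 0, 0.2, 0.3],
    [2.6, 2.9, 81, 0, 0.2, 0.3],
    [2.6, 2.9, 81, 0, 0.2, 0.3],
  ],
)

```text
t: 14.2
tool_pos: [0.6787, 0.0565, 0.1856]
tool_rot: [-0.001, 0.992, -0.125, 0.001]
force: [-0.1, -0.2, 0.2]
opening: 0.0002
```

```bash
python3 arc.py 1.5 1.4 1.3 1.2 1.1 1.0 .9 .8
```

```text
1.5 [0.64   0.0664 0.198 ] [-39.9, -0.1, -12.5, -0.1, -0.1, 0.0]
1.4 [0.6255 0.0701 0.1968] [-54.8, -0.1, -11.3, -0.1, -0.1, 0.0]
1.3 [0.6112 0.0738 0.1941] [-69.6, -0.1, -8.6, -0.1, -0.1, 0.0]
1.2 [0.5973 0.0774 0.19  ] [-84.0, -0.1, -4.5, -0.1, -0.1, 0.0]
1.1 [0.5838 0.0808 0.1844] [-98.0, -0.1, 1.1, -0.1, -0.1, 0.0]
1.0 [0.5709 0.0841 0.1775] [-111.3, -0.0, 8.0, -0.1, -0.1, 0.0]
.9 [0.5587 0.0872 0.1692] [-123.9, -0.0, 16.2, -0.1, -0.1, 0.0]
.8 [0.5474 0.0901 0.1598] [-135.5, -0.0, 25.6, -0.1, -0.1, 0.0]
```

>>> arm_command(
  rows=[
    [-10, 0, -6, 0, 0, 0],
    [-20, 0, -12, 0, 0, 0],
    [-30, 0, -12.5, 0, 0, 0],
    [-37, 0, -12.5, 0, 0, 0],
    [-44, 0, -12, 0, 0, 0],
    [-51, 0, -11.5, 0, 0, 0],
    [-58, 0, -11, 0, 0, 0],
    [-66, 0, -9.5, 0, 0, 0],
    [-74, 0, -7.5, 0, 0, 0],
    [-82, 0, -5, 0, 0, 0],
    [-90, 0, -2, 0, 0, 0],
    [-98, 0, 1, 0, 0, 0],
  ],
)

```text
t: 15.2
tool_pos: [0.583, 0.081, 0.1842]
tool_rot: [-0.001, 0.992, -0.125, 0.001]
force: [0.7, -0.3, -0.1]
opening: 0.0003
```

```bash
python3 arc.py 1.1 1 .9 .8 .7 .6 .5 .4 .3; python3 go.py .5838 .0808 .1844 -14.33; python3 - <<'E'
from h import *
s=snap("scene");cv2.imwrite("pics/f.png",cv2.resize(s["img"][60:250,160:360,::-1],None,fx=3,fy=3,interpolation=2))
E
```

```text
1.1 [0.5838 0.0808 0.1844] [0.8, -0.0, -0.2, -0.1, -0.1, 0.0]
1 [0.5709 0.0841 0.1775] [-12.5, 0.0, 6.7, -0.1, -0.1, 0.0]
.9 [0.5587 0.0872 0.1692] [-25.1, 0.0, 14.9, -0.1, -0.1, 0.0]
.8 [0.5474 0.0901 0.1598] [-36.7, 0.0, 24.3, -0.1, -0.1, 0.0]
.7 [0.5371 0.0927 0.1492] [-47.4, 0.1, 34.9, -0.1, -0.1, 0.0]
.6 [0.5278 0.0951 0.1376] [-57.0, 0.1, 46.4, -0.1, -0.1, 0.0]
.5 [0.5198 0.0971 0.1252] [-65.4, 0.1, 58.9, -0.1, -0.1, 0.0]
.4 [0.5108 0.0994 0.1129] [-74.6, 0.1, 71.2, -0.1, -0.1, 0.0]
.3 [0.5029 0.1014 0.0995] [-82.7, 0.2, 84.5, -0.1, -0.1, 0.0]
[ 0.9 -0.  -0.2 -0.1 -0.1  0. ]
15.2 [0.583  0.081  0.1842] [ 0.68 -0.26 -0.07] 0.00034130657734384026
```

View pics/f.png

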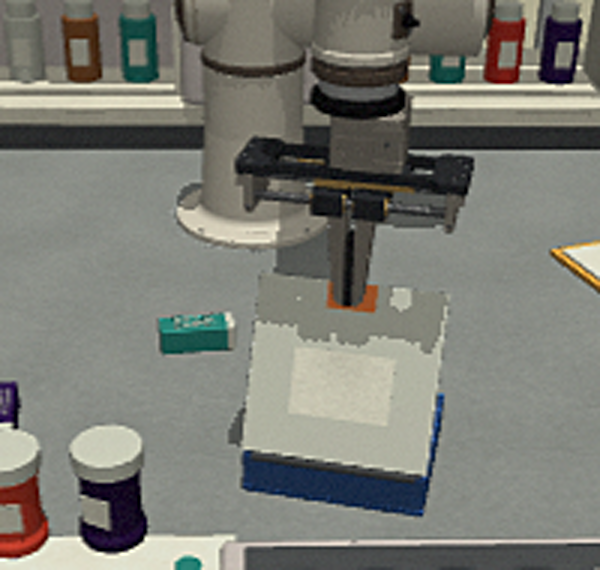

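The lid is coming down with the fingers on the orange press mark, at (350,298) in the crop. Continuing along the arc.

>>> arm_command(
  rows=[
    [-6, 0, 3, 0, 0, 0],
    [-12.5, 0, 6.7, 0, 0, 0],
    [-19, 0, 10.7, 0, 0, 0],
    [-25, 0, 15, 0, 0, 0],
    [-31, 0, 19.5, 0, 0, 0],
    [-36.7, 0, 24.3, 0, 0, 0],
    [-42, 0, 29.5, 0, 0, 0],
    [-47.4, 0, 35, 0, 0, 0],
    [-52.5, 0, 40.5, 0, 0, 0],
    [-57, 0, 46.4, 0, 0, 0],
    [-61.5, 0, 52.5, 0, 0, 0],
    [-65.4, 0, 59, 0, 0, 0],
  ],
)

```text
t: 16.25
tool_pos: [0.5176, 0.0978, 0.1238]
tool_rot: [-0.001, 0.992, -0.124, -0.0]
force: [1.4, -0.6, 1.2]
opening: 0.0006
```

```bash
python3 arc.py .5 .4 .35 .3 .25 .2 .15 .1 .05 0
```

```text
.5 [0.5198 0.0971 0.1252] [2.2, 0.1, -1.4, -0.1, 0.0, 0.1]
.4 [0.5108 0.0994 0.1129] [-7.0, 0.2, 11.0, -0.1, 0.0, 0.1]
.35 [0.5067 0.1005 0.1063] [-11.2, 0.2, 17.5, -0.1, 0.0, 0.1]
.3 [0.5029 0.1014 0.0995] [-15.1, 0.2, 24.4, -0.1, 0.0, 0.1]
.25 [0.4995 0.1023 0.0924] [-18.6, 0.2, 31.4, -0.1, 0.0, 0.1]
.2 [0.4964 0.1031 0.0851] [-21.9, 0.2, 38.7, -0.1, 0.0, 0.1]
.15 [0.4936 0.1038 0.0776] [-24.7, 0.2, 46.2, -0.1, 0.0, 0.1]
.1 [0.4912 0.1044 0.0699] [-27.2, 0.2, 53.9, -0.1, 0.0, 0.1]
.05 [0.4892 0.105  0.062 ] [-29.3, 0.3, 61.8, -0.1, 0.0, 0.1]
0 [0.4875 0.1054 0.054 ] [-31.0, 0.3, 69.9, -0.1, 0.0, 0.1]
```

>>> arm_command(
  rows=[
    [-3.5, 0, 5.5, 0, 0, 0],
    [-7, 0, 11, 0, 0, 0],
    [-11.2, 0, 17.5, 0, 0, 0],
    [-15, 0, 24.4, 0, 0, 0],
    [-18.6, 0, 31.4, 0, 0, 0],
    [-21, 0, 37, 0, 0, 0],
    [-23, 0, 42, 0, 0, 0],
    [-24.7, 0, 46, 0, 0, 0],
    [-26, 0, 49, 0, 0, 0],
    [-26.5, 0, 50.5, 0, 0, 0],
    [-26.5, 0, 50.5, 0, 0, 0],
    [-26.5, 0, 50.5, 0, 0, 0],
  ],
)

```text
t: 17.25
tool_pos: [0.4917, 0.1045, 0.0733]
tool_rot: [-0.001, 0.992, -0.124, -0.001]
force: [0.9, -0.4, 1.3]
opening: 0.0004
```

```bash
python3 arc.py .1 .05 0
```

```text
.1 [0.4912 0.1044 0.0699] [-0.5, 0.2, 3.4, -0.1, 0.1, 0.1]
.05 [0.4892 0.105  0.062 ] [-2.5, 0.2, 11.3, -0.1, 0.1, 0.1]
0 [0.4875 0.1054 0.054 ] [-4.2, 0.2, 19.3, -0.1, 0.1, 0.1]
```

>>> arm_command(
  rows=[
    [-0.5, 0, 2, 0, 0, 0],
    [-1, 0, 4, 0, 0, 0],
    [-1, 0, 5, 0, 0, 0],
    [-1, 0, 5, 0, 0, 0],
  ],
)

```text
t: 17.58
tool_pos: [0.4908, 0.1047, 0.0681]
tool_rot: [-0.001, 0.992, -0.124, -0.001]
force: [1.0, -0.2, 0.9]
opening: 0.0
```

>>> arm_command(
  rows=[
    [0, 0, 1, 0, 0, 0],
    [0, 0, 2, 0, 0, 0],
    [0, 0, 2, 0, 0, 0],
  ],
)

```text
t: 17.83
tool_pos: [0.4906, 0.1048, 0.0659]
tool_rot: [-0.001, 0.992, -0.124, -0.001]
force: [0.3, 1.0, 0.4]
opening: 0.0007
```

>>> arm_command(
  rows=[
    [0, 0, 1, 0, 0, 0],
    [0, 0, 1.5, 0, 0, 0],
    [0, 0, 1.5, 0, 0, 0],
  ],
)

```text
t: 18.08
tool_pos: [0.4904, 0.1049, 0.0642]
tool_rot: [-0.001, 0.992, -0.124, -0.001]
force: [0.3, -0.0, 1.3]
opening: 0.0004
```

>>> arm_command(
  rows=[
    [-0.3, 0, 1, 0, 0, 0],
    [-0.5, 0, 1.5, 0, 0, 0],
    [-0.5, 0, 1.5, 0, 0, 0],
  ],
)

```text
t: 18.33
tool_pos: [0.4902, 0.1049, 0.0629]
tool_rot: [-0.001, 0.992, -0.124, -0.001]
force: [1.6, -0.5, 2.2]
opening: 0.0005
```

>>> arm_command(
  rows=[
    [-0.3, 0, 1, 0, 0, 0],
    [-0.5, 0, 1, 0, 0, 0],
    [-0.5, 0, 1, 0, 0, 0],
  ],
)

```text
t: 18.58
tool_pos: [0.4902, 0.1049, 0.0624]
tool_rot: [-0.001, 0.992, -0.124, -0.0]
force: [0.7, -1.0, 4.1]
opening: 0.0004
```

>>> arm_command(
  rows=[
    [-0.3, 0, 1, 0, 0, 0],
    [-0.5, 0, 1, 0, 0, 0],
    [-0.5, 0, 1, 0, 0, 0],
  ],
)

```text
t: 18.83
tool_pos: [0.4902, 0.105, 0.062]
tool_rot: [-0.001, 0.992, -0.124, 0.0]
force: [0.8, -0.9, 5.7]
opening: 0.0005
```

>>> arm_command(
  rows=[
    [0, 0, 1, 0, 0, 0],
    [0, 0, 1.2, 0, 0, 0],
    [0, 0, 1.2, 0, 0, 0],
  ],
)

```text
t: 19.08
tool_pos: [0.4902, 0.105, 0.0612]
tool_rot: [-0.001, 0.992, -0.124, 0.0]
force: [-2.0, -1.6, 8.1]
opening: 0.0003
```

>>> arm_command(
  rows=[
    [0, 0, 1, 0, 0, 0],
    [0, 0, 1.2, 0, 0, 0],
    [0, 0, 1.2, 0, 0, 0],
  ],
)

```text
t: 19.33
tool_pos: [0.4902, 0.105, 0.0606]
tool_rot: [-0.001, 0.992, -0.124, 0.0]
force: [-1.9, -0.7, 8.1]
opening: 0.0005
```

>>> arm_command(
  rows=[
    [0, 0, 1, 0, 0, 0],
    [0, 0, 1.2, 0, 0, 0],
    [0, 0, 1.2, 0, 0, 0],
  ],
)

```text
t: 19.58
tool_pos: [0.4901, 0.105, 0.0599]
tool_rot: [-0.001, 0.992, -0.124, -0.0]
force: [-2.1, -1.2, 6.1]
opening: 0.0002
```

>>> arm_command(
  rows=[
    [0, 0, 0.7, 0, 0, 0],
    [0, 0, 1.2, 0, 0, 0],
    [0, 0, 1.2, 0, 0, 0],
  ],
)

```text
t: 19.83
tool_pos: [0.4899, 0.105, 0.0584]
tool_rot: [-0.001, 0.992, -0.124, -0.0]
force: [0.3, -0.9, 0.9]
opening: 0.0004
```

>>> arm_command(
  rows=[
    [0, 0, 0.7, 0, 0, 0],
    [0, 0, 1.2, 0, 0, 0],
    [0, 0, 1.2, 0, 0, 0],
  ],
)

```text
t: 20.08
tool_pos: [0.4894, 0.1051, 0.0569]
tool_rot: [-0.001, 0.992, -0.124, -0.001]
force: [-1.5, 1.0, 1.5]
opening: 0.0005
```

Force rose to 8 N, then fell to about 1 N, so the catch snapped. I'll take small steps to feel for the hard stop.

>>> arm_command(
  rows=[
    [0, 0, 0.5, 0, 0, 0],
    [0, 0, 0.8, 0, 0, 0],
    [0, 0, 0.8, 0, 0, 0],
  ],
)

```text
t: 20.33
tool_pos: [0.4894, 0.1051, 0.0568]
tool_rot: [-0.001, 0.992, -0.124, -0.001]
force: [-2.4, -0.6, 8.5]
opening: 0.0006
```

>>> arm_command(
  rows=[
    [0, 0, 0.4, 0, 0, 0],
    [0, 0, 0.7, 0, 0, 0],
    [0, 0, 0.7, 0, 0, 0],
  ],
)

```text
t: 20.58
tool_pos: [0.4894, 0.1051, 0.0568]
tool_rot: [-0.001, 0.992, -0.124, -0.001]
force: [-2.5, -0.4, 8.1]
opening: 0.0003
```

The lid is hard home at z = 56.8 mm with about 8 N. Backing off and checking.

>>> arm_command(
  rows=[
    [0, 0, -1, 0, 0, 0],
    [0, 0, -3, 0, 0, 0],
    [0, 0, -10, 0, 0, 0],
    [0, 0, -25, 0, 0, 0],
    [0, 0, -50, 0, 0, 0],
    [0, 0, -85, 0, 0, 0],
    [-10, 20, -120, 0, 0, 0],
    [-20, 50, -150, 0, 0, 0],
    [-30, 85, -160, 0, 0, 0],
    [-40, 120, -160, 0, 0, 0],
    [-45, 155, -160, 0, 0, 0],
    [-50, 190, -160, 0, 0, 0],
  ],
)

```text
t: 21.58
tool_pos: [0.3937, -0.0681, 0.2174]
tool_rot: [-0.0, 0.992, -0.123, -0.0]
force: [0.6, -0.5, 0.4]
opening: 0.0004
```

>>> arm_command(
  rows=[
    [0, 30, 0, 0, 0, 0],
    [0, 60, 0, 0, 0, 0],
    [0, 60, 0, 0, 0, 0],
    [0, 60, 0, 0, 0, 0],
    [0, 60, 0, 0, 0, 0],
    [0, 60, 0, 0, 0, 0],
  ],
)

```text
t: 22.08
tool_pos: [0.3792, -0.1252, 0.2173]
tool_rot: [-0.001, 0.992, -0.123, -0.001]
force: [-0.7, -0.5, 0.1]
opening: 0.0007
```

```bash
python3 - <<'E'
from h import *
a=snap("scene")["img"];b=snap("top")["img"]
cv2.imwrite("pics/g.png",np.hstack([cv2.resize(a[120:270,80:400],(800,375),interpolation=2)[:,:480],cv2.resize(b[110:260,190:310],(320,375),interpolation=2)])[:,:,::-1])
print(env.read_state()["force"],env.read_state()["joint_velocities"].round(3),env.read_state()["tool_pos"])
a0=cv2.imread("pics/scene0.png")[:,:,::-1]
d=np.abs(a.astype(int)-a0).max(2)>60;n,l,st,c=cv2.connectedComponentsWithStats(d.astype(np.uint8))
print([tuple(x) for x in st[1:] if x[4]>12])
E
```

```text
[ 0.21044031  1.01500066 -0.76623662] [-0.003  0.002  0.001 -0.    -0.001 -0.002] [ 0.3792959  -0.12517475  0.21728399]
[(np.int32(44), np.int32(0), np.int32(29), np.int32(12), np.int32(262)), (np.int32(203), np.int32(0), np.int32(20), np.int32(18), np.int32(284)), (np.int32(246), np.int32(0), np.int32(23), np.int32(44), np.int32(326)), (np.int32(281), np.int32(0), np.int32(44), np.int32(58), np.int32(1090)), (np.int32(242), np.int32(5), np.int32(5), np.int32(14), np.int32(29)), (np.int32(199), np.int32(17), np.int32(9), np.int32(3), np.int32(15)), (np.int32(54), np.int32(19), np.int32(8), np.int32(10), np.int32(60)), (np.int32(184), np.int32(24), np.int32(29), np.int32(28), np.int32(199)), (np.int32(199), np.int32(31), np.int32(6), np.int32(7), np.int32(32)), (np.int32(57), np.int32(33), np.int32(30), np.int32(19), np.int32(306)), (np.int32(198), np.int32(39), np.int32(12), np.int32(6), np.int32(32)), (np.int32(218), np.int32(40), np.int32(10), np.int32(16), np.int32(46)), (np.int32(245), np.int32(47), np.int32(36), np.int32(27), np.int32(215)), (np.int32(186), np.int32(53), np.int3
[... 1669 characters left out ...]
nt32(10), np.int32(11), np.int32(16)), (np.int32(113), np.int32(139), np.int32(22), np.int32(4), np.int32(22)), (np.int32(207), np.int32(139), np.int32(13), np.int32(3), np.int32(13)), (np.int32(261), np.int32(140), np.int32(10), np.int32(4), np.int32(13)), (np.int32(241), np.int32(149), np.int32(67), np.int32(68), np.int32(2036)), (np.int32(246), np.int32(156), np.int32(10), np.int32(2), np.int32(13)), (np.int32(224), np.int32(159), np.int32(10), np.int32(7), np.int32(13)), (np.int32(216), np.int32(160), np.int32(10), np.int32(6), np.int32(13)), (np.int32(182), np.int32(170), np.int32(12), np.int32(4), np.int32(19)), (np.int32(187), np.int32(182), np.int32(12), np.int32(18), np.int32(135))]
```

View pics/g.png

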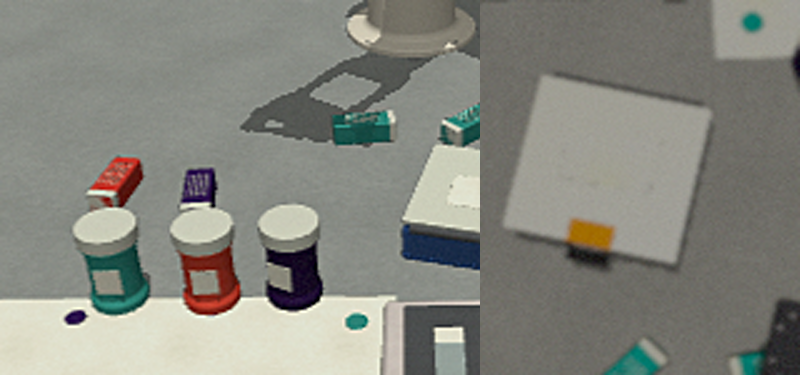

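The lid, at (610,165) in the crop, is still shut 1.5 s after release. The red and violet carriers and the jars show no change from the first picture, the arm is clear, and the last differences are only the arm, the shadows, the lid and the moved carrier. Handing in.

```bash
python3 -c "
from rig import env;print(env.job_done())"
```

```text
the job is handed in; nothing more can be done
None
```

The rightmost teal carrier now lies flat between the two white ribs, and the lid is latched shut. I handed the job in at about 22 s.

- **Carrier:** After I released it, the top picture put it within about 1.5 mm of the bed's middle. It was turned about 1.5° from the bed axis, with both ribs visible beside it.
- **Lid:** I pulled it over from behind and pressed on the orange mark. The force rose to about 8 N, fell to about 1 N at the click, and came hard home at about 8.5 N (readings at the end of each step), well under 22 N. About 1.5 s after I let go, both cameras still showed it shut.
- **Bystanders:** The red and violet carriers and the jars showed no change between the first and last scene pictures. The comparison found no change in the area of the bottle and tweezers either, but I did not look at them closely.

**What went wrong:** My first descent to the carrier overshot by about 8 mm, and the fingertips touched the bench at about 20 N, below the 40 N limit. The grasp was too low and off-centre, so I set the carrier back down, which pressed it on the bench at about 14 N. I then regripped it higher before placing it.

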